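Clear the water bath's lid and hold it at the vent mark

TASK

Marble chips have been spilled on the shut lid of the water bath: wipe all four off the lid into the white tray at its side with the blue scraper block, not with the fingers, and stand the scraper back on its cork mat. Only when the chips are off the lid, lift the lid by its black handle until the stud of its stay (with the black thumb nut) stands at the orange clip on the quadrant, and finish while still holding it there by the handle, so that I can tighten the nut: let go and it falls shut. Leave the clip and everything else on the bench where they are.

Things in the scene. Friction and masses are not known exactly. Their poses are not given: they have to be found in the camera images.
- bath: fixed bench water bath: cream base, steel tank 200 (its x) x 292 (its y) mm, hinged flat steel lid. Origin: centre of its underside, on the bench; x points from its control front to its hinge side, y to the tray's side, z up
- lid_middle (a point): centre of the shut lid's top, at the bath's (0, 0, 155) mm. The lid is a plain slab 8 mm thick, in the bath's frame x -112 to +112 mm, y -160 to +160 mm, overhanging the tank by 14 mm at either side. The chips lie behind the handle, within x -35 to +80, y -40 to +130 mm. Only the handle, the chips and the quadrant stand above it
- lid_hinge (a point): middle of the lid's hinge line, at the bath's (105, 0, 151) mm; the line runs along the bath's y axis
- lid (a joint): angle of the lid in rad: 0 shut and level, grows as its front edge (the handle's side) rises, stop at 1.0. It weighs about 0.8 kg, the hinge is free and it falls shut when let go
- lid_handle: black round grip sleeve of the lid's bow handle, 16 mm thick, 100 mm long between steel posts, parallel to the hinge line (its y axis). Origin: its middle, 42 mm above the lid's top; shut, at the bath's (-85, 0, 197) mm, i.e. 190 mm in front of and 46 mm above the hinge line. It moves with the lid and turns freely about its own axis, so a gripper need not tilt with the lid
- stay_stud (a point): point on the brass stud (8 mm, black thumb nut 17 mm on its outer end) at the lid's right-hand edge (bath -y side), 150 mm from the hinge line, level with it when the lid is shut; it runs in the slot of the quadrant
- index_clip (a joint): where the orange clip sits on the quadrant: the lid angle in rad that it marks (0.45 to 0.80). It sits stiffly and is not to be moved
- index_mark (a point): point in the quadrant's slot at the orange clip (18 mm along the arc, on its outer edge), 150 mm from the hinge line: the stud is here at the marked angle. The quadrant is a fixed aluminium slotted arc, 24 mm wide, 4 mm thick, in the upright plane at the bath's y = -174 mm, rising to about 140 mm above the lid, over the bath's x -57 to +40 mm
- tray: fixed white open tray, 250 (its x) x 165 (its y) x 85 high mm, walls and floor 4 mm, beside the bath on its +y side with its near wall under the lid's overhang, so that what is pushed over the lid's +y edge falls in. Origin: centre of its underside
- mat: fixed cork mat on the bench, 200 (x) x 120 (y) x 4 mm. Origin: centre of its underside
- scraper: blue scraper block, about 0.25 kg, standing on the mat: base 135 (its x) x 56 (its y) x 16 high mm with a steel edge along either long side, and on it a grip rib 100 (x) x 24 (y) mm from 16 to 58 mm above the underside, to be gripped across y. Origin: centre of its underside; z up
- chip0: white marble chip, about 22 x 19 x 12 mm, 13 g, lying loose on the lid. Origin: centre of its underside
- chip1: white marble chip, about 22 x 19 x 12 mm, 13 g, lying loose on the lid. Origin: centre of its underside
- chip2: white marble chip, about 22 x 19 x 12 mm, 13 g, lying loose on the lid. Origin: centre of its underside
- chip3: white marble chip, about 22 x 19 x 12 mm, 13 g, lying loose on the lid. Origin: centre of its underside
- wash_bottle: white wash bottle with a teal band, 68 mm across, 205 high, bystander on the bench. Origin: under its centre
- amber_bottle: brown reagent bottle, 72 mm across, 150 high, bystander on the bench. Origin: under its centre
- red_cap_bottle: white bottle with a red cap, 60 mm across, 150 high, bystander on the bench. Origin: under its centre
- chip_jar: jar of marble chips with a blue cap, 76 mm across, 100 high, bystander on the bench. Origin: under its centre
- flask: conical glass flask, 84 mm across, 120 high, bystander on the bench. Origin: under its centre
- dish: white porcelain dish, 90 mm across, 35 high, bystander on the bench. Origin: under its centre
- beaker: glass beaker, 80 mm across, 100 high, bystander on the 60 mm high white stirrer. Origin: under its centre

How it is judged:
On the way, in this order (a step that is already met when the one before it is completed fails the run):
1. all four chips lie in the tray, the lid still shut (x of chip0 in the frame of tray between -0.125 and 0.125 m and y of chip0 in the frame of tray between -0.0825 and 0.0825 m and z of each of chip0, chip1, chip2, chip3 in the frame of tray below 0.06 m and x of chip1 in the frame of tray between -0.125 and 0.125 m and y of chip1 in the frame of tray between -0.0825 and 0.0825 m and x of chip2 in the frame of tray between -0.125 and 0.125 m and y of chip2 in the frame of tray between -0.0825 and 0.0825 m and x of chip3 in the frame of tray between -0.125 and 0.125 m and y of chip3 in the frame of tray between -0.0825 and 0.0825 m and value of joint lid below 0.06 rad), for 0.2 s.
2. the scraper stands on its cork mat, released (x of scraper in the frame of mat between -0.09 and 0.09 m and y of scraper in the frame of mat between -0.055 and 0.055 m and z of scraper in the frame of mat below 0.012 m and angle between scraper's own z axis and vertical below 0.2 rad and linear speed of scraper below 0.02 m/s and contact force between the fingers and scraper below 0.1 N), for 0.2 s.
At the end, for the whole second after the job is handed in: The fingers hold the lid's handle (contact over 1 N) and the lid is still, its stud within 10 mm of the clip's mark (about 3.8 degrees, half the clip's width); all four chips lie in the tray; the scraper stands upright, at rest and released, its centre over the cork mat (all of step 2 and x of chip0 in the frame of tray between -0.125 and 0.125 m and y of chip0 in the frame of tray between -0.0825 and 0.0825 m and z of each of chip0, chip1, chip2, chip3 in the frame of tray below 0.06 m and x of chip1 in the frame of tray between -0.125 and 0.125 m and y of chip1 in the frame of tray between -0.0825 and 0.0825 m and x of chip2 in the frame of tray between -0.125 and 0.125 m and y of chip2 in the frame of tray between -0.0825 and 0.0825 m and x of chip3 in the frame of tray between -0.125 and 0.125 m and y of chip3 in the frame of tray between -0.0825 and 0.0825 m and distance between stay_stud and index_mark below 0.01 m and velocity of joint lid between -0.05 and 0.05 rad/s and contact force between the fingers and lid_handle above 1 N); the arm keeps its last pose, push and grip.
It fails at once if the lid is raised with a chip still on it (value of joint lid above 0.1 rad and height (world z) of any of chip0, chip1, chip2, chip3 above 0.13 m).
It fails at once if a chip is pushed or picked with the fingers (contact force between the fingers and chip0 above 0.5 N or contact force between the fingers and chip1 above 0.5 N or contact force between the fingers and chip2 above 0.5 N or contact force between the fingers and chip3 above 0.5 N).
It fails at once if the orange clip is shifted (by over 6 mm) (distance of index_mark from where it was at the start of the episode above 0.006 m).
It fails at once if a bystander is disturbed (moved by over 30 mm) (distance of any of wash_bottle, amber_bottle, red_cap_bottle, chip_jar, flask, dish, beaker from where it was at the start of the episode above 0.03 m).
It also fails if it takes over 58 s, if anything falls off the work surface, if the arm or the gripper's body presses on something with over 40 N, if the wrist force passes 120 N, or if a joint passes its speed limit or range.

ROBOT

A 7-joint arm with a two-finger parallel gripper is mounted at the origin on the work surface. World frame = base frame: x ahead of the robot, y to its left, z up, the work surface at z = 0. Lengths are in m, angles in rad, forces in N, time in s.
With the tool pointing down it reaches from about 0.425 to 0.925 m from the base axis. Payload 6.8 kg.
Tool frame: the origin (TCP) lies where the fingers leave the gripper's body, on its centre line; the fingertips stand 73 mm ahead of it and the grasp point (between the pads) lies 54 mm ahead of it; z points along the fingers, y is the line along which they close (so a half turn about z gives the same grasp; the last joint's range is limited). The gripper opens to 85 mm and grips with 20 to 120 N. Pads are 22 mm wide; open, the fingers measure 114 mm over their backs; the gripper's body (76 mm by 85 mm) begins 54 mm behind the grasp point. The pads swing forward as they close: fully open they stand 13 mm farther back than shut.
Start: joints at [1.237, 0.477, 0.022, 1.555, -0.011, 1.109, -0.083], TCP at [0.151, -0.658, 0.304] pointing down, gripper open.
Joint ranges: [-2.96, 2.96], [-0.34, 2.1], [-1.41, 1.46], [0.24, 2.44], [-1.37, 4.51], [0.17, 1.92], [-2.96, 2.96]. Speed limits (rad/s): [2.39, 2.39, 3.14, 3.14, 3.14, 3.14, 3.14].

INTERFACE

Orientations are given as a rotation vector (axis times angle).
In Python, from bench import r, imaging, probe_bus, order gives the robot as it stands (r), with the cameras (imaging), the readings (probe_bus) and the job (order).
- The arm moves only by the shell command python3 drive.py 'ROWS' [OPENING] [FORCE]. ROWS is rows parted by semicolons, their numbers by spaces, 1 to 5 of them, each of 6 numbers: dx, dy, dz in m, then a rotation vector rx, ry, rz in rad; each row is the pose to reach, as a shift and turn from the pose commanded when the command began, along the tool's axes at that moment; what a row does not reach only later rows make up. A row lasts 1/10 s, in which the tool goes at most 0.05 m and 0.15 rad, less where a joint would pass 70% of its speed; a pose out of reach is approached as far as the arm can. OPENING is the finger opening in m, set as the command begins (- or left out keeps the last). The fingers move at their own pace and stop on an object; FORCE is the grip in N (left out, the last holds). Time passes only in rows, so rows that do not move let the fingers close. It prints the time, the measured TCP pose, the force, the opening and the grip force at its end.
- probe_bus.get_obs(): the state, without advancing time (a new reading comes with each control period).
- imaging.grab_frame(name): name is "scene" or "side" or "wrist"; returns (picture, depth): 480x640x3 uint8, blue, green, red; 480x640 float32, m along the optical axis (not along the pixel's ray), 0 where there is no reading.
- imaging.camera_info(name): a dict with "camera_matrix" (3x3 intrinsics, pixels), "R" (3x3) and "t" (3): a world point X has camera coordinates R X + t. Camera axes: x right, y down, z forward; pixel columns grow to the right and rows downward; lengths in m; the calibration is good to about 2 mm. A picture is of the moment at which its call begins: read the wrist's pose just before it. camera_info takes no time and is no camera call; for the wrist camera it gives the pose at the moment of the call.
- order.hand_in(): hands the job in; it is judged then, once.
The state is a dict: "clock": time; "joints": joint angles; "qvel": joint speeds; "tau": joint torques, N m; "tcp_pos": TCP position; "orientation": TCP orientation; "contact_force": force on the tool from outside, world axes, zero at the start; "moment": the same for the moment, N m; "grip_width": finger opening in m; "gripper_force": force on a finger pad.
Only numpy, scipy, OpenCV 4.12 (cv2) and the standard library are available. Lean on these libraries where they do the work, as an engineer would, in place of code of your own. Each camera call takes 0.05 s, during which the arm holds its last target. There are 200 camera calls.

## Working session

There is one attempt and no reset: what is moved stays moved. The work goes in short steps, Python scripts to look and compute and a shell command to move; the robot and the scene stay as the last step left them, time stands still between calls to the robot, and variables do not carry over. Pictures are saved under pics/ and viewed, at most 10 in all, crops included, and the job is handed in when it is done.

```bash
ls; mkdir -p pics
python3 - <<'E'
from bench import r, imaging, probe_bus, order
import cv2,numpy as np
o=probe_bus.get_obs();print(o)
for n in("scene","side"):
    p,d=imaging.grab_frame(n);cv2.imwrite(f"pics/{n}0.png",p);np.save(f"pics/{n}0d.npy",d)
    c=imaging.camera_info(n);R=np.array(c["R"]);t=np.array(c["t"]);print(n,-R.T@t,R[2],c["camera_matrix"])
E
```

```text
bench.py
drive.py
pics
{'clock': 0.0, 'joints': array([ 1.23687963,  0.47780553,  0.02231474,  1.556451  , -0.01146373,
        1.1092833 , -0.08307788]), 'qvel': array([-0.00228526,  0.00100647, -0.00051923,  0.00082974,  0.00040148,
       -0.00099018, -0.00033381]), 'tau': array([-1.63935107e-03, -5.96456265e+01,  1.60741836e+00, -2.81199056e+01,
        1.24703109e-02,  9.26051434e-03,  1.25069900e-05]), 'tcp_pos': array([ 0.15103376, -0.65741816,  0.30292167]), 'orientation': array([-3.11980238e+00, -3.53886001e-01,  5.64442981e-04]), 'contact_force': array([ 0.05493495, -0.38728995,  0.04675269]), 'moment': array([-0.00077375, -0.05044101, -0.02495021]), 'gripper_force': 0.0, 'grip_width': 0.08538779244438494}
scene [1.32424677 0.35435224 1.49397437] [-0.51311893 -0.19291418 -0.83635703] [[573.49422628   0.         314.34807326]
 [  0.         573.49422628 237.04664011]
 [  0.           0.           1.        ]]
side [ 0.00509083 -1.39645354  1.31100484] [ 0.25528429  0.74584112 -0.61526495] [[590.38733797   0.         317.43533228]
 [  0.         590.38733797 239.60489179]
 [  0.           0.           1.        ]]
```

View pics/scene0.png

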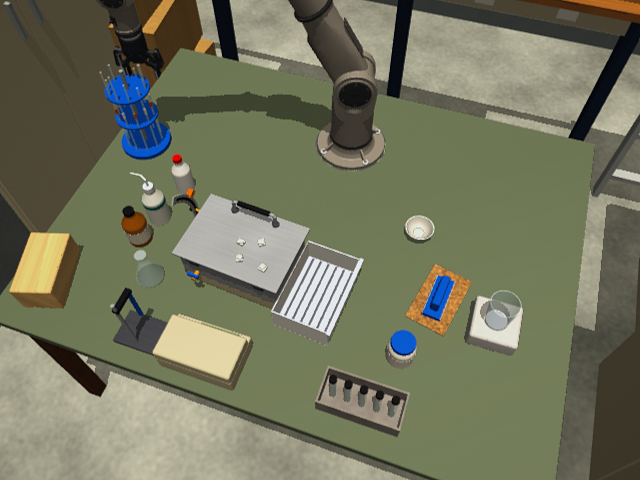

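View pics/side0.png

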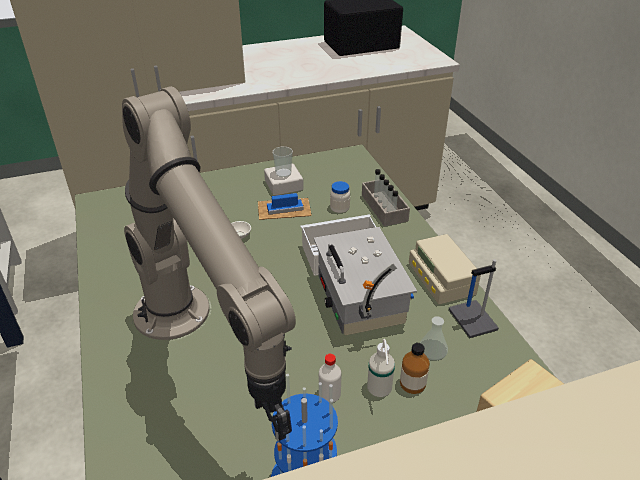

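Scene: lid corners (210,197),(309,232),(277,290),(174,251), chips around (240,242),(262,242),(239,258),(263,267), handle (253,209), scraper (439,298) on mat, quadrant near (187,203). I'll enlarge both views and deproject with depth.

```bash
cat > h.py <<'E'
import cv2,numpy as np
from bench import r, imaging, probe_bus, order
from scipy.spatial.transform import Rotation as Ro
def P(n,u,v,d,c=None):
    c=c or imaging.camera_info(n);K=np.array(c["camera_matrix"]);R=np.array(c["R"]);t=np.array(c["t"])
    u=np.asarray(u,float);v=np.asarray(v,float);d=np.asarray(d,float)
    X=np.stack([(u-K[0,2])/K[0,0]*d,(v-K[1,2])/K[1,1]*d,d],-1)
    return (X-t)@R
def proj(n,X,c=None):
    c=c or imaging.camera_info(n);K=np.array(c["camera_matrix"]);x=np.asarray(X)@np.array(c["R"]).T+np.array(c["t"]);x=x@K.T
    return x[...,:2]/x[...,2:]
E
python3 - <<'E'
from h import *
np.set_printoptions(precision=4,suppress=True)
v,u=np.mgrid[:480,:640]
for n,lo in(("scene",None),("side",None)):
    p=cv2.imread(f"pics/{n}0.png");d=np.load(f"pics/{n}0d.npy");X=P(n,u,v,d)
    hsv=cv2.cvtColor(p,cv2.COLOR_BGR2HSV);H,S,V=hsv[...,0],hsv[...,1],hsv[...,2]
    blue=(H>100)&(H<130)&(S>150)&(d>0)
    box=(slice(260,340),slice(400,475)) if n=="scene" else (slice(185,225),slice(250,318))
    m=np.zeros_like(blue);m[box]=True
    def rect(Q):
        (c,s,a)=cv2.minAreaRect((Q[:,:2]*1000).astype(np.float32));return np.round(c,1),np.round(s,1),round(a,1)
    b=X[m&blue];print(n,"blue z",np.percentile(b[:,2],[1,50,99]))
    rib=b[b[:,2]>b[:,2].max()-.008];base=b[b[:,2]<.025]
    print(" ribtop",len(rib),rect(rib),rib.mean(0)," base",rect(base) if len(base)>3 else 0)
    cork=m&(H>5)&(H<25)&(S>100)&(X[...,2]<.012);print(" mat",rect(X[cork]),X[cork].mean(0))
    lb=(slice(190,300),slice(170,315)) if n=="scene" else (slice(220,300),slice(295,415))
    m=np.zeros_like(blue);m[lb]=True
    lid=m&(X[...,2]>.147)&(X[...,2]<.160)
    print(" lid",rect(X[lid]),np.median(X[lid][:,2]))
    ch=m&(X[...,2]>.147)&(X[...,2]<.175)&(V>200)&(S<40)
    k,l,st,ce=cv2.connectedComponentsWithStats(ch.astype(np.uint8))
    for i in range(1,k):
        if st[i,4]>6: print(" chip",ce[i],st[i,4],X[l==i].mean(0))
    hd=m&(X[...,2]>.185)&(V<60); print(" handle",rect(X[hd]),X[hd].mean(0),X[hd][:,2].max())
    org=m&(H>5)&(H<18)&(S>200)&(X[...,2]>.15);  
    m2=np.zeros_like(blue);m2[(slice(170,230),slice(165,215)) if n=="scene" else (slice(260,320),slice(340,410))]=True
    org=m2&(H>5)&(H<18)&(S>180)&(V>120)&(X[...,2]>.12)
    print(" clip",X[org].mean(0),org.sum(),np.argwhere(org).mean(0))
a=cv2.imread("pics/scene0.png")[160:310,160:370];b=cv2.imread("pics/side0.png")[215:335,290:420]
a=cv2.resize(a,None,fx=3.5,fy=3.5,interpolation=3)
cv2.imwrite("pics/c1.png",a);cv2.imwrite("pics/c2.png",cv2.resize(b,None,fx=5,fy=5,interpolation=3))
E
```

```text
scene blue z [0.0057 0.0252 0.1038]
 ribtop 62 (array([678.9, 363.8]), array([24.6, 39.4]), 17.8) [0.6809 0.3628 0.1015]  base (array([531.8, 408.1]), array([ 71. , 216.6]), 72.3)
 mat (array([490.6, 421.3]), array([121.9, 210.3]), 77.7) [0.497  0.4226 0.0028]
 lid (array([ 578.9, -157. ]), array([348.9, 228.8]), 86.2) 0.15423547545343302
 chip [240.3846 240.9231] 26 [ 0.5873 -0.1414  0.1649]
 chip [260.963  240.5556] 27 [ 0.5678 -0.0879  0.1651]
 chip [238.5862 256.9655] 29 [ 0.6368 -0.1251  0.1653]
 chip [261.1739 265.7391] 23 [ 0.6424 -0.0565  0.1654]
 handle (array([860.9,  87.5]), array([1043.6,  233.9]), 42.6) [ 0.5316 -0.1894  0.238 ] 1.4939743654546618
 clip [ 0.5472 -0.2945  0.271 ] 35 [192.3429 189.3429]
side blue z [0.0121 0.038  0.0657]
 ribtop 24 (array([490. , 407.2]), array([30.3, 85.9]), 80.4) [0.4895 0.4086 0.0649]  base (array([493.4, 418.5]), array([ 53.3, 134.8]), 80.6)
 mat (array([493.9, 439.1]), array([173.4, 200.2]), 78.5) [0.481  0.4046 0.0025]
 lid (array([ 577.2, -144.6]), array([328.9, 227.7]), 85.9) 0.15390544974350023
 chip [370.1818 237.5455] 11 [ 0.6408 -0.0544  0.1668]
 chip [337.5 252.5] 12 [ 0.5234 -0.0737  0.1523]
 chip [353.3077 248.3846] 13 [ 0.5706 -0.0866  0.1658]
 chip [378.     251.3571] 14 [ 0.6369 -0.1249  0.1656]
 chip [364.5  258.65] 20 [ 0.5848 -0.1423  0.1645]
 handle (array([ 325.2, -770.2]), array([1397. ,  165.3]), 69.7) [ 0.5122 -0.2248  0.2199] 1.3110048398103176
 clip [ 0.5183 -0.3169  0.2307] 46 [284.     367.7391]
```

View pics/c2.png

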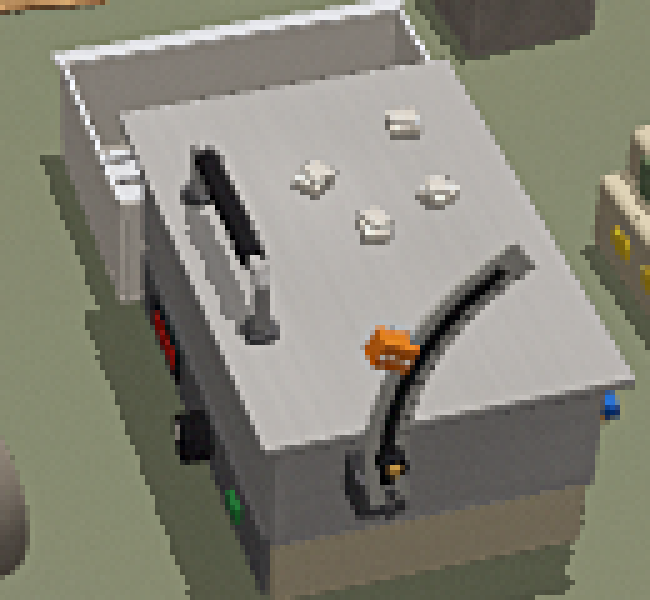

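View pics/c1.png

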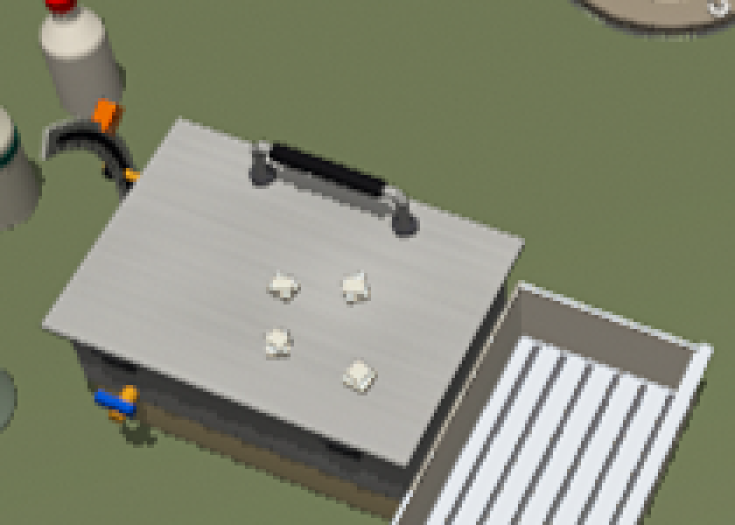

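c1 shows lid corners at (181,119),(523,240),(405,463),(43,324), handle ends (272,152)-(383,188), clip (107,115); c2 lid corners (122,112),(452,62),(633,380),(265,452), handle ends (203,152)-(255,255), clip (392,350).

Run:
```python
from h import *
from scipy.optimize import least_squares
np.set_printoptions(precision=4,suppress=True)
A=lambda q:(np.array(q,float)+.5)/3.5-.5+[160,160]
B=lambda q:(np.array(q,float)+.5)/5-.5+[290,215]
lc=np.array([[-.112,-.16],[-.112,.16],[.112,.16],[.112,-.16]])
ca=A([(181,119),(523,240),(405,463),(43,324)]);cb=B([(265,452),(122,112),(452,62),(633,380)])
CI={n:imaging.camera_info(n) for n in("scene","side")}
def pts(p,L):
    x,y,a,z=p;c,s=np.cos(a),np.sin(a);L=np.asarray(L)
    return np.stack([x+c*L[...,0]-s*L[...,1],y+s*L[...,0]+c*L[...,1],L[...,2]+z],-1)
L=np.c_[lc,np.zeros(4)]
f=lambda p:np.r_[(proj(0,pts(p,L),CI["scene"])-ca).ravel(),(proj(0,pts(p,L),CI["side"])-cb).ravel()]
s=least_squares(f,[.58,-.15,0,.155]);print("bath x y yaw ztop",s.x,"res",np.abs(s.fun).max(),s.fun)
p=s.x
def tri(a,b):
    g=lambda X:np.r_[proj(0,X,CI["scene"])-a,proj(0,X,CI["side"])-b]
    q=least_squares(g,[.55,-.2,.2]);return q.x,np.abs(q.fun).max()
def tobath(X):
    c,s=np.cos(p[2]),np.sin(p[2]);d=X[:2]-p[:2];return np.array([c*d[0]+s*d[1],-s*d[0]+c*d[1],X[2]])
H,e=tri(A((327.5,170)),B((229,204)));print("handle",H,e,tobath(H),"expected",pts([*p[:3],0],[-.085,0,.197]))
C,e=tri(A((107,115)),B((392,350)));b=tobath(C);print("clip",C,e,b,"ang",np.arctan2(b[2]-.151,.105-b[0]),"rad",np.hypot(b[2]-.151,.105-b[0]))
for w in[(.5873,-.1414,.165),(.5678,-.0879,.165),(.6368,-.125,.165),(.6424,-.0565,.165)]:print("chip",tobath(np.array(w)))
```

```text
bath x y yaw ztop [ 0.5772 -0.1445 -0.0743  0.1527] res 1.1325228352603744 [-0.4112 -0.7092  0.8766  0.0353  0.0465  1.1325 -0.887   0.024  -0.5673
  0.0721 -0.6098  0.2913 -0.494  -0.5374  0.7269  0.2951]
handle [ 0.4929 -0.138   0.1983] 0.34863945671372676 [-0.0845  0.0003  0.1983] expected [ 0.4924 -0.1382  0.197 ]
clip [ 0.5195 -0.3155  0.2271] 0.09303508305811192 [-0.0448 -0.1748  0.2271] ang 0.4699019203111127 rad 0.1680155829660887
chip [0.0098 0.0039 0.165 ]
chip [-0.0136  0.0558  0.165 ]
chip [0.058  0.0239 0.165 ]
chip [0.0585 0.0926 0.165 ]
```

```bash
cat >> h.py <<'E'
def plan(wps,start=None):
    """world waypoints x y z psi (tool down) -> shift, turn in tool axes of each leg's start, rows needed"""
    if start is None:
        o=probe_bus.get_obs();R=Ro.from_rotvec(o["orientation"]);p=o["tcp_pos"]
    else: p=np.array(start[:3]);R=Ro.from_euler('z',start[3])*Ro.from_euler('x',np.pi)
    for w in wps:
        R2=Ro.from_euler('z',w[3])*Ro.from_euler('x',np.pi)
        d=R.inv().apply(np.array(w[:3])-p);q=(R.inv()*R2).as_rotvec()
        print(np.round(d,4),np.round(q,3),"rows",round(max(np.linalg.norm(d)/.05,np.linalg.norm(q)/.15),1))
        p,R=np.array(w[:3]),R2
def state():
    o=probe_bus.get_obs();x=Ro.from_rotvec(o["orientation"]).as_matrix()
    print("t",round(o["clock"],2),np.round(o["tcp_pos"],4),"psi",round(np.arctan2(x[1,0],x[0,0]),4),"tilt",np.round(x[:2,2],3),"F",np.round(o["contact_force"],1),"w",round(o["grip_width"],4),"q",np.round(o["joints"],2))
E
python3 - <<'E'
from h import *
state()
plan([(.2,-.6,.42,.5),(.36,-.43,.43,1.2),(.46,-.22,.43,1.9),(.50,.02,.42,2.6),(.50,.25,.40,2.978),(.493,.40,.32,2.978)])
v,u=np.mgrid[:480,:640];d=np.load("pics/scene0d.npy");X=P("scene",u,v,d)
for n,m in(("beaker/stirrer",(slice(285,350),slice(465,525))),("jar",(slice(325,370),slice(385,418))),("dish",(slice(212,245),slice(402,437)))):
    Q=X[m].reshape(-1,3);Q=Q[Q[:,2]>.02];print(n,np.percentile(Q,[2,98],0).round(3).tolist())
E
```

```text
t 0.1 [ 0.151  -0.6575  0.303 ] psi 0.2257 tilt [-0.     0.002] F [ 0.5 -0.1 -0.6] w 0.0855 q [ 1.24  0.48  0.02  1.56 -0.01  1.11 -0.08]
[ 0.0606 -0.0452 -0.1169] [-0.002 -0.    -0.274] rows 2.8
[ 0.2219 -0.0725 -0.01  ] [ 0.   0.  -0.7] rows 4.7
[0.232  0.0171 0.    ] [ 0.   0.  -0.7] rows 4.7
[0.2142 0.1154 0.01  ] [-0.   0.  -0.7] rows 4.9
[0.1186 0.1971 0.02  ] [ 0.     0.    -0.378] rows 4.6
[0.0313 0.1469 0.08  ] [0. 0. 0.] rows 3.4
beaker/stirrer [[0.489, 0.518, 0.027], [0.606, 0.643, 0.16]]
jar [[0.673, 0.325, 0.025], [0.738, 0.393, 0.104]]
dish [[0.248, 0.27, 0.02], [0.335, 0.354, 0.042]]
```

```bash
python3 drive.py '0 0 -0.05 0 0 0;0.03 -0.02 -0.10 0 0 -0.13;0.06 -0.045 -0.117 0 0 -0.27;0.06 -0.045 -0.117 0 0 -0.274' 0.085
python3 drive.py '0.22 -0.07 -0.01 0 0 -0.7;0.22 -0.07 -0.01 0 0 -0.7;0.22 -0.07 -0.01 0 0 -0.7;0.22 -0.07 -0.01 0 0 -0.7;0.22 -0.07 -0.01 0 0 -0.7'
python3 drive.py '0.23 0.017 0 0 0 -0.7;0.23 0.017 0 0 0 -0.7;0.23 0.017 0 0 0 -0.7;0.23 0.017 0 0 0 -0.7;0.23 0.017 0 0 0 -0.7'
python3 - <<'E'
from h import *
state()
plan([(.50,.02,.42,2.6),(.50,.25,.40,2.978),(.493,.40,.32,2.978)])
E
```

```text
clock: 0.5
tcp_pos: [0.2052, -0.598, 0.4256]
orientation: [3.034, 0.792, 0.007]
contact_force: [0.7, 1.0, 0.5]
grip_width: 0.0849
gripper_force: 0.0
clock: 1.0
tcp_pos: [0.3618, -0.4302, 0.4306]
orientation: [-2.584, -1.785, -0.002]
contact_force: [0.0, -0.9, 0.1]
grip_width: 0.085
gripper_force: 0.0
clock: 1.5
tcp_pos: [0.4594, -0.2214, 0.4306]
orientation: [-1.815, -2.563, -0.001]
contact_force: [0.7, 0.0, -0.2]
grip_width: 0.0852
gripper_force: 0.0
t 1.5 [ 0.4594 -0.2214  0.4306] psi 1.909 tilt [-0.     0.001] F [ 0.7  0.  -0.2] w 0.0852 q [ 0.78  0.14 -0.51  1.74  0.07  1.28  0.6 ]
[0.2143 0.1184 0.0109] [ 0.001 -0.001 -0.691] rows 4.9
[0.1186 0.1971 0.02  ] [ 0.     0.    -0.378] rows 4.6
[0.0313 0.1469 0.08  ] [0. 0. 0.] rows 3.4
```

```bash
python3 drive.py '0.214 0.117 0.01 0 0 -0.69;0.214 0.117 0.01 0 0 -0.69;0.214 0.117 0.01 0 0 -0.69;0.214 0.117 0.01 0 0 -0.69;0.214 0.117 0.01 0 0 -0.69' >/dev/null
python3 drive.py '0.119 0.197 0.02 0 0 -0.378;0.119 0.197 0.02 0 0 -0.378;0.119 0.197 0.02 0 0 -0.378;0.119 0.197 0.02 0 0 -0.378;0.119 0.197 0.02 0 0 -0.378' >/dev/null
python3 drive.py '0.031 0.10 0.04 0 0 0;0.031 0.147 0.08 0 0 0;0.031 0.147 0.08 0 0 0;0.031 0.147 0.08 0 0 0;0.031 0.147 0.08 0 0 0' >/dev/null
python3 - <<'E'
from h import *
np.set_printoptions(precision=4,suppress=True)
state()
c=imaging.camera_info("wrist");p,d=imaging.grab_frame("wrist");cv2.imwrite("pics/w1.png",p)
v,u=np.mgrid[:480,:640];X=P(0,u,v,d,c)
hsv=cv2.cvtColor(p,cv2.COLOR_BGR2HSV);H,S,V=[hsv[...,i] for i in range(3)]
b=(H>100)&(H<130)&(S>150)&(d>0)
def rect(Q):
    (c,s,a)=cv2.minAreaRect((Q[:,:2]*1000).astype(np.float32));return np.round(c,1),np.round(s,1),round(a,1)
for lo,hi in((.01,.03),(.055,.07)):
    Q=X[b&(X[...,2]>lo)&(X[...,2]<hi)&(abs(X[...,0]-.49)<.12)&(abs(X[...,1]-.42)<.1)]
    print(lo,len(Q),rect(Q),np.median(Q[:,2]))
k=(H>5)&(H<25)&(S>100)&(abs(X[...,2])<.012)&(abs(X[...,0]-.49)<.15)&(abs(X[...,1]-.42)<.12);print("mat",rect(X[k]))
E
```

```text
t 3.0 [0.4946 0.3973 0.3179] psi 2.9722 tilt [-0.005 -0.001] F [-0.5 -0.5 -0.5] w 0.085 q [-0.18  0.54 -0.86  1.6   0.42  1.21  0.29]
0.01 4556 (array([494. , 420.5]), array([ 49.2, 134.1]), 83.9) 0.02006453086077871
0.055 3688 (array([494.3, 420.2]), array([ 24.1, 100.2]), 83.8) 0.061688824284040204
mat (array([490.7, 423.1]), array([120.7, 200.4]), 77.6)
```

View pics/w1.png

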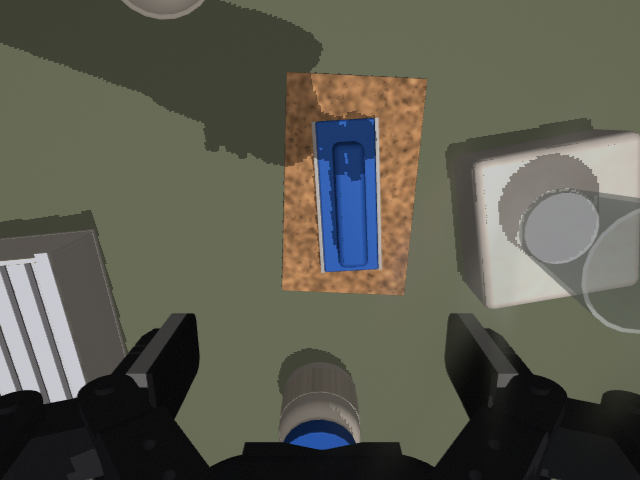

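Wrist view: scraper rib (350,205) on the mat, yaw about -6°, free of the beaker and jar.

Run:
```python
from h import *
plan([(.4942,.4203,.20,3.034),(.4942,.4203,.100,3.034)])
```

```text
[0.0055 0.0242 0.1192] [-0.002 -0.003 -0.064] rows 2.4
[ 0.  -0.   0.1] [0. 0. 0.] rows 2.0
```

```bash
python3 drive.py '0.0055 0.0242 0.04 0 0 -0.064;0.0055 0.0242 0.08 0 0 -0.064;0.0055 0.0242 0.1192 0 0 -0.064;0.0055 0.0242 0.1192 0 0 -0.064' >/dev/null
python3 - <<'E'
from h import *
state();plan([(.4942,.4203,.100,3.034)])
E
python3 drive.py '0 0 0.04 0 0 0;0 0 0.075 0 0 0;0 0 0.1 0 0 0;0 0 0.1 0 0 0'
python3 - <<'E'
from h import *
state();plan([(.4942,.4203,.100,3.034)])
E
```

```text
t 3.45 [0.4951 0.4154 0.197 ] psi 3.0295 tilt [-0.006 -0.007] F [-0.1 -1.2 -0.1] w 0.0847 q [-0.25  0.68 -0.79  1.67  0.55  1.04  0.24]
[0.001  0.0055 0.0969] [-0.008 -0.005 -0.004] rows 1.9
clock: 3.85
tcp_pos: [0.4961, 0.4176, 0.1008]
orientation: [-0.176, -3.135, 0.005]
contact_force: [-0.7, -0.8, 0.1]
grip_width: 0.085
gripper_force: 0.0
t 3.85 [0.4961 0.4176 0.1008] psi 3.0295 tilt [-0.002 -0.003] F [-0.7 -0.8  0.1] w 0.085 q [-0.3   0.79 -0.72  1.72  0.65  0.89  0.16]
[0.0022 0.0024 0.0008] [-0.003 -0.001 -0.004] rows 0.1
```

Close the fingers on the rib, then lift.

```bash
python3 drive.py '0.002 0.0024 0 0 0 0;0.002 0.0024 0 0 0 0;0.002 0.0024 0 0 0 0;0.002 0.0024 0 0 0 0;0.002 0.0024 0 0 0 0' 0 60
python3 drive.py '0 0 0 0 0 0;0 0 0 0 0 0;0 0 0 0 0 0'
python3 - <<'E'
from h import *
state()
E
```

```text
clock: 4.35
tcp_pos: [0.4944, 0.4228, 0.1031]
orientation: [0.173, 3.135, 0.001]
contact_force: [-1.3, -1.1, 7.2]
grip_width: 0.0232
gripper_force: 61.1
clock: 4.65
tcp_pos: [0.4944, 0.4228, 0.1031]
orientation: [0.173, 3.135, 0.001]
contact_force: [-0.5, -1.4, 7.9]
grip_width: 0.0233
gripper_force: 61.1
t 4.65 [0.4944 0.4228 0.1031] psi 3.0315 tilt [0.002 0.001] F [-0.5 -1.4  7.9] w 0.0233 q [-0.3   0.79 -0.72  1.72  0.65  0.89  0.16]
```

Run:
```python
from h import *
plan([(.4944,.4228,.27,3.0315),(.53,.21,.36,3.05),(.57,-.01,.36,3.0673),(.5946,-.206,.36,3.0673),(.5946,-.206,.264,3.0673)])
```

```text
[-3.000e-04  1.000e-04 -1.669e-01] [0.001 0.002 0.   ] rows 3.3
[-0.0588 -0.2076 -0.09  ] [-0.     0.    -0.018] rows 4.7
[-0.06   -0.2154 -0.    ] [-0.     0.    -0.017] rows 4.5
[-0.0391 -0.1936 -0.    ] [0. 0. 0.] rows 4.0
[ 0.    -0.     0.096] [0. 0. 0.] rows 1.9
```

```bash
python3 drive.py '0 0 -0.03 0 0 0;0 0 -0.07 0 0 0;0 0 -0.12 0 0 0;0 0 -0.167 0 0 0;0 0 -0.167 0 0 0' >/dev/null
python3 drive.py '-0.059 -0.2076 -0.09 0 0 -0.018;-0.059 -0.2076 -0.09 0 0 -0.018;-0.059 -0.2076 -0.09 0 0 -0.018;-0.059 -0.2076 -0.09 0 0 -0.018;-0.059 -0.2076 -0.09 0 0 -0.018' >/dev/null
python3 drive.py '-0.06 -0.2154 0 0 0 -0.017;-0.06 -0.2154 0 0 0 -0.017;-0.06 -0.2154 0 0 0 -0.017;-0.06 -0.2154 0 0 0 -0.017;-0.06 -0.2154 0 0 0 -0.017'
python3 - <<'E'
from h import *
state();plan([(.5946,-.206,.36,3.0673),(.5946,-.206,.264,3.0673)])
E
```

```text
clock: 6.15
tcp_pos: [0.5697, -0.0168, 0.3572]
orientation: [-0.128, -3.137, 0.004]
contact_force: [0.5, 0.3, -2.4]
grip_width: 0.0232
gripper_force: 60.1
t 6.15 [ 0.5697 -0.0168  0.3572] psi 3.0599 tilt [-0.002 -0.003] F [ 0.5  0.3 -2.4] w 0.0232 q [ 0.59  0.38 -0.86  1.7   0.31  1.2   1.14]
[-0.0403 -0.1866 -0.0023] [-0.003 -0.002 -0.007] rows 3.8
[ 0.    -0.     0.096] [0. 0. 0.] rows 1.9
```

```bash
python3 drive.py '-0.04 -0.187 -0.002 0 0 -0.007;-0.04 -0.187 -0.002 0 0 -0.007;-0.04 -0.187 -0.002 0 0 -0.007;-0.04 -0.187 -0.002 0 0 -0.007;-0.04 -0.187 -0.002 0 0 -0.007' >/dev/null
python3 drive.py '0 0 0.04 0 0 0;0 0 0.07 0 0 0;0 0 0.09 0 0 0;0 0 0.095 0 0 0;0 0 0.095 0 0 0'
python3 - <<'E'
from h import *
state();plan([(.5946,-.206,.2545,3.0673)])
for n in("scene","side"):
    p,d=imaging.grab_frame(n);cv2.imwrite(f"pics/{n}1.png",p)
a=cv2.resize(cv2.imread("pics/scene1.png")[160:310,160:370],None,fx=2.5,fy=2.5);b=cv2.resize(cv2.imread("pics/side1.png")[200:320,290:420],None,fx=2.9,fy=2.9)[:300]
b=cv2.copyMakeBorder(b,0,max(0,a.shape[0]-b.shape[0]),0,0,0)[:a.shape[0]];cv2.imwrite("pics/m1.png",np.hstack([a[:,:420],b[:,:375]]))
E
```

```text
clock: 7.15
tcp_pos: [0.5951, -0.1995, 0.2647]
orientation: [-0.106, -3.138, -0.001]
contact_force: [0.0, 1.0, -1.5]
grip_width: 0.0231
gripper_force: 60.1
t 7.15 [ 0.5951 -0.1995  0.2647] psi 3.0741 tilt [-0.002  0.001] F [ 0.   1.  -1.5] w 0.0231 q [ 0.77  0.55 -0.76  1.67  0.42  1.09  1.39]
[-0.     -0.0065  0.0102] [ 0.001 -0.002  0.007] rows 0.2
```

View pics/m1.png

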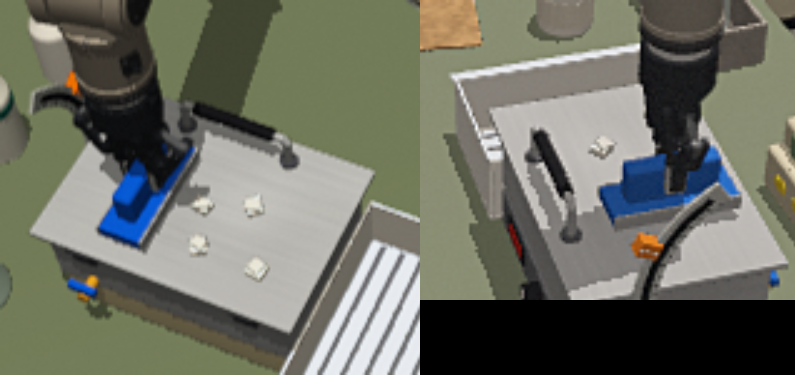

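Scraper hovers on the lid's -y side, clear of handle and chips (left picture chips at ~(203,205),(254,205),(198,244),(256,268)). Descend in small steps, checking force.

```bash
python3 drive.py '0 -0.006 0.005 0 0 0;0 -0.006 0.009 0 0 0;0 -0.006 0.009 0 0 0'
python3 drive.py '0 0 0.0015 0 0 0;0 0 0.0015 0 0 0' | grep -E 'pos|force'
python3 - <<'E'
from h import *
state()
E
```

```text
clock: 7.55
tcp_pos: [0.5948, -0.2064, 0.2563]
orientation: [-0.108, -3.139, 0.0]
contact_force: [-0.5, -0.4, -2.9]
grip_width: 0.0231
gripper_force: 60.1
tcp_pos: [0.5951, -0.2057, 0.2552]
contact_force: [-0.6, 0.1, -1.4]
gripper_force: 60.1
t 7.75 [ 0.5951 -0.2057  0.2552] psi 3.0739 tilt [-0.  0.] F [-0.6  0.1 -1.4] w 0.0229 q [ 0.77  0.56 -0.75  1.68  0.43  1.07  1.39]
```

```bash
python3 drive.py '0 0.015 0 0 0 0;0 0.03 0 0 0 0;0 0.045 0 0 0 0;0 0.06 0 0 0 0;0 0.075 0 0 0 0' | grep -E 'pos|contact'
python3 drive.py '0 0.015 0 0 0 0;0 0.03 0 0 0 0;0 0.045 0 0 0 0;0 0.06 0 0 0 0;0 0.075 0 0 0 0' | grep -E 'pos|contact'
python3 - <<'E'
from h import *
state()
p,d=imaging.grab_frame("scene");q,d=imaging.grab_frame("side")
a=cv2.resize(p[160:310,160:370],None,fx=2.5,fy=2.5);b=cv2.resize(q[200:330,290:420],None,fx=2.884,fy=2.884)[:375];cv2.imwrite("pics/m2.png",np.hstack([a[:,:420],b[:,:375]]))
E
```

```text
tcp_pos: [0.6003, -0.1289, 0.2553]
contact_force: [0.2, -0.3, -2.7]
tcp_pos: [0.6054, -0.055, 0.2552]
contact_force: [-0.2, -1.1, -2.5]
t 8.75 [ 0.6054 -0.055   0.2552] psi 3.0737 tilt [-0. -0.] F [-0.2 -1.1 -2.5] w 0.0231 q [ 0.56  0.53 -0.78  1.73  0.42  1.06  1.14]
```

View pics/m2.png

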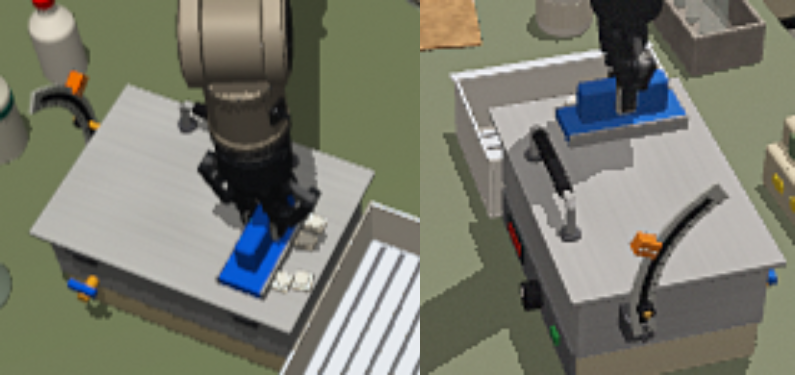

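Chips are gathered ahead of the blade (left picture ~(310,230) and (293,282)); none left behind. Push on over the edge.

```bash
python3 drive.py '0 0.012 0 0 0 0;0 0.024 0 0 0 0;0 0.036 0 0 0 0;0 0.048 0 0 0 0;0 0.06 0 0 0 0' | grep -E 'pos|contact'
python3 drive.py '0 0.01 0 0 0 0;0 0.02 0 0 0 0;0 0.03 0 0 0 0;0 0.03 0 0 0 0;0 0.03 0 0 0 0' | grep -E 'pos|contact'
python3 drive.py '0 0 -0.03 0 0 0;0 0 -0.07 0 0 0;0 0 -0.1 0 0 0;0 0 -0.1 0 0 0' | grep -E 'pos|contact'
python3 - <<'E'
from h import *
state()
plan([(.55,.2,.36,3.04),(.4944,.4228,.30,3.0315),(.4944,.4228,.15,3.0315)])
p,d=imaging.grab_frame("scene");q,d2=imaging.grab_frame("side")
v,u=np.mgrid[:480,:640];X=P("scene",u,v,d);
hsv=cv2.cvtColor(p,cv2.COLOR_BGR2HSV)
a=cv2.resize(p[160:350,160:370],None,fx=2,fy=2);b=cv2.resize(q[200:330,290:420],None,fx=2.924,fy=2.924)[:380];cv2.imwrite("pics/m3.png",np.hstack([a[:380,:420],b[:380,:375]]))
E
```

```text
tcp_pos: [0.6094, 0.005, 0.2552]
contact_force: [1.1, 0.1, -2.2]
tcp_pos: [0.6114, 0.0336, 0.2551]
contact_force: [-0.4, -0.1, -2.3]
tcp_pos: [0.6133, 0.0337, 0.3601]
contact_force: [-0.0, 1.1, -1.8]
t 10.25 [0.6133 0.0337 0.3601] psi 3.0724 tilt [0.008 0.   ] F [-0.   1.1 -1.8] w 0.0235 q [ 0.45  0.45 -0.83  1.6   0.35  1.24  1.06]
[ 0.0746  0.1615 -0.0004] [0.001 0.008 0.032] rows 3.6
[0.0779 0.216  0.06  ] [ 0.    -0.     0.009] rows 4.7
[ 0.   -0.    0.15] [0. 0. 0.] rows 3.0
```

View pics/m3.png

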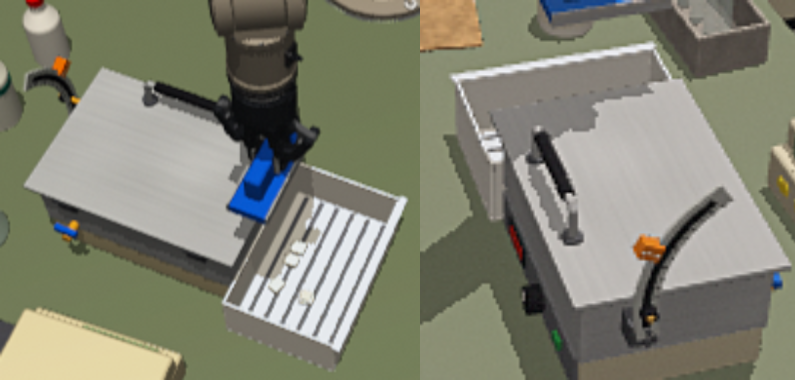

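All four chips lie in the tray ((306,297),(276,287),(292,261),(299,246)); the lid is empty. Return the scraper to the mat.

```bash
python3 drive.py '0.0746 0.1615 0 0 0 0.03;0.0746 0.1615 0 0 0 0.03;0.0746 0.1615 0 0 0 0.03;0.0746 0.1615 0 0 0 0.03;0.0746 0.1615 0 0 0 0.03' >/dev/null
python3 drive.py '0.078 0.216 0.06 0 0 0.01;0.078 0.216 0.06 0 0 0.01;0.078 0.216 0.06 0 0 0.01;0.078 0.216 0.06 0 0 0.01;0.078 0.216 0.06 0 0 0.01' >/dev/null
python3 drive.py '0 0 0.05 0 0 0;0 0 0.1 0 0 0;0 0 0.14 0 0 0;0 0 0.15 0 0 0;0 0 0.15 0 0 0' >/dev/null
python3 - <<'E'
from h import *
state()
plan([(.4944,.4228,.1040,3.0315)])
E
```

```text
t 11.85 [0.4912 0.4206 0.1428] psi 3.033 tilt [-0.003 -0.004] F [ 0.  -0.3 -2. ] w 0.023 q [-0.29  0.74 -0.75  1.71  0.6   0.95  0.19]
[-0.0031  0.0026  0.0388] [-0.004 -0.003  0.001] rows 0.8
```

```bash
python3 drive.py '-0.003 0.0026 0.02 0 0 0;-0.003 0.0026 0.035 0 0 0;-0.003 0.0026 0.038 0 0 0;-0.003 0.0026 0.038 0 0 0' 
python3 drive.py '0 0 0.001 0 0 0;0 0 0.0015 0 0 0;0 0 0.0015 0 0 0'
python3 - <<'E'
from h import *
state()
E
```

```text
clock: 12.25
tcp_pos: [0.4946, 0.4245, 0.1068]
orientation: [-0.169, -3.137, 0.001]
contact_force: [-0.1, -0.3, -1.6]
grip_width: 0.0234
gripper_force: 60.2
clock: 12.55
tcp_pos: [0.4948, 0.4249, 0.1062]
orientation: [0.169, 3.136, 0.001]
contact_force: [0.2, -0.4, -1.4]
grip_width: 0.0231
gripper_force: 60.2
t 12.55 [0.4948 0.4249 0.1062] psi 3.0338 tilt [0.001 0.001] F [ 0.2 -0.4 -1.4] w 0.0231 q [-0.31  0.78 -0.72  1.71  0.64  0.89  0.16]
```

```bash
python3 drive.py '0 0 0.002 0 0 0;0 0 0.003 0 0 0;0 0 0.003 0 0 0' | grep -E 'pos|contact'
python3 - <<'E'
from h import *
state()
E
```

```text
tcp_pos: [0.4948, 0.4247, 0.1031]
contact_force: [-0.0, -1.0, 2.6]
t 12.85 [0.4948 0.4247 0.1031] psi 3.0337 tilt [ 0. -0.] F [-0.  -1.   2.6] w 0.023 q [-0.31  0.79 -0.72  1.71  0.64  0.89  0.16]
```

```bash
python3 drive.py '0 0 0 0 0 0;0 0 0 0 0 0;0 0 0 0 0 0;0 0 0 0 0 0;0 0 0 0 0 0' 0.085 | grep -E 'width|contact'
python3 drive.py '0 0 -0.03 0 0 0;0 0 -0.08 0 0 0;0 0 -0.13 0 0 0;0 0 -0.18 0 0 0;0 0 -0.2 0 0 0' | grep -E 'pos|width'
python3 - <<'E'
from h import *
state()
p,d=imaging.grab_frame("scene");v,u=np.mgrid[:480,:640];X=P("scene",u,v,d)
hsv=cv2.cvtColor(p,cv2.COLOR_BGR2HSV);H,S=hsv[...,0],hsv[...,1]
b=(H>100)&(H<130)&(S>150)&(X[...,2]<.07)&(X[...,2]>.01)&(abs(X[...,0]-.49)<.1)&(abs(X[...,1]-.42)<.1)
Q=X[b];print(len(Q),Q[:,2].max(),cv2.minAreaRect((Q[:,:2]*1000).astype(np.float32)))
plan([(.52,.2,.37,2.35),(.50,-.03,.37,1.65),(.4927,-.138,.33,1.497),(.4927,-.138,.253,1.497)])
E
```

```text
contact_force: [-0.4, -0.3, 0.5]
grip_width: 0.0848
tcp_pos: [0.4952, 0.4265, 0.3085]
grip_width: 0.085
t 13.85 [0.4952 0.4265 0.3085] psi 3.034 tilt [0.005 0.005] F [0.9 0.8 0.6] w 0.085 q [-0.23  0.57 -0.85  1.57  0.45  1.2   0.3 ]
743 0.06865507166204085 ((497.20867919921875, 423.28021240234375), (48.72990417480469, 138.98031616210938), 83.7641372680664)
[-0.0491 -0.2225 -0.0612] [0.009 0.003 0.684] rows 4.7
[-0.1496 -0.1759 -0.    ] [ 0.  -0.   0.7] rows 4.7
[-0.1071 -0.0158  0.04  ] [ 0.    -0.     0.153] rows 2.3
[ 0.    -0.     0.077] [0. 0. 0.] rows 1.5
```

Scraper stands on the mat, released. On to the handle.

```bash
python3 drive.py '-0.049 -0.2225 -0.061 0 0 0.684;-0.049 -0.2225 -0.061 0 0 0.684;-0.049 -0.2225 -0.061 0 0 0.684;-0.049 -0.2225 -0.061 0 0 0.684;-0.049 -0.2225 -0.061 0 0 0.684' >/dev/null
python3 drive.py '-0.1496 -0.176 0 0 0 0.7;-0.1496 -0.176 0 0 0 0.7;-0.1496 -0.176 0 0 0 0.7;-0.1496 -0.176 0 0 0 0.7;-0.1496 -0.176 0 0 0 0.7' >/dev/null
python3 drive.py '-0.107 -0.016 0.04 0 0 0.153;-0.107 -0.016 0.04 0 0 0.153;-0.107 -0.016 0.04 0 0 0.153;-0.107 -0.016 0.04 0 0 0.153' >/dev/null
python3 - <<'E'
from h import *
state()
plan([(.4927,-.138,.253,1.497)])
c=imaging.camera_info("wrist");p,d=imaging.grab_frame("wrist");v,u=np.mgrid[:480,:640];X=P(0,u,v,d,c)
m=(p.max(2)<70)&(X[...,2]>.185)&(X[...,2]<.215)&(abs(X[...,0]-.49)<.05)&(abs(X[...,1]+.138)<.07)
Q=X[m];print(len(Q),Q[:,2].max(),cv2.minAreaRect((Q[:,:2]*1000).astype(np.float32)))
E
```

```text
t 15.3 [ 0.4907 -0.1423  0.3224] psi 1.4922 tilt [-0.003  0.   ] F [0.2 0.6 1. ] w 0.085 q [ 0.54  0.22 -0.44  1.9   0.11  1.05 -0.02]
[0.0045 0.0019 0.0694] [-0.003  0.    -0.005] rows 1.4
6520 0.2071402948241687 ((493.05029296875, -129.8153076171875), (121.21459197998047, 15.97018814086914), 86.0774917602539)
```

```bash
python3 drive.py '0.0045 0.002 0.03 0 0 -0.005;0.0045 0.002 0.055 0 0 -0.005;0.0045 0.002 0.064 0 0 -0.005;0.0045 0.002 0.064 0 0 -0.005' | grep -E 'pos|contact'
python3 drive.py '0 0 0 0 0 0;0 0 0 0 0 0;0 0 0 0 0 0;0 0 0 0 0 0;0 0 0 0 0 0' 0 70
python3 drive.py '0 0 0 0 0 0;0 0 0 0 0 0' | grep -E 'pos|width|force'
python3 - <<'E'
from h import *
state()
o=probe_bus.get_obs();p0=o["tcp_pos"]
yaw=-.0743;ps=np.arctan2(*Ro.from_rotvec(o["orientation"]).as_matrix()[[1,0],0])
off=np.array([-.19,.046])
for a in(.1,.2,.3,.4,.47):
    c,s=np.cos(a),np.sin(a);f=-.19*c+.046*s+.19;h=.19*s+.046*c-.046
    w=p0+[f*np.cos(yaw),f*np.sin(yaw),h];print(a);plan([(*w,ps)])
E
```

```text
tcp_pos: [0.4941, -0.1337, 0.2593]
contact_force: [0.1, 0.4, 0.0]
clock: 16.25
tcp_pos: [0.4936, -0.1356, 0.2601]
orientation: [-2.297, -2.143, 0.002]
contact_force: [-1.7, 1.1, 14.1]
grip_width: 0.0136
gripper_force: 68.0
tcp_pos: [0.4937, -0.1356, 0.2603]
contact_force: [-3.5, 0.3, 6.1]
grip_width: 0.0136
gripper_force: 68.3
t 16.45 [ 0.4937 -0.1356  0.2603] psi 1.5014 tilt [-0.001 -0.   ] F [-3.5  0.3  6.1] w 0.0136 q [ 0.52  0.29 -0.44  1.96  0.16  0.92 -0.07]
0.1
[-0.      0.0055 -0.0187] [-0.001  0.    -0.   ] rows 0.4
0.2
[-0.0001  0.0129 -0.0368] [-0.001  0.    -0.   ] rows 0.8
0.3
[-0.0001  0.022  -0.0541] [-0.001  0.    -0.   ] rows 1.2
0.4
[-0.0002  0.0328 -0.0704] [-0.001  0.    -0.   ] rows 1.6
0.47
[-0.0002  0.0414 -0.0811] [-0.001  0.    -0.   ] rows 1.8
```

```bash
python3 drive.py '0 0.0025 -0.0095 0 0 0;0 0.0055 -0.0187 0 0 0;0 0.009 -0.028 0 0 0;0 0.0129 -0.0368 0 0 0;0 0.0129 -0.0368 0 0 0' | grep -E 'pos|width|force'
python3 drive.py '0 0.0045 -0.0087 0 0 0;0 0.0091 -0.0173 0 0 0;0 0.0145 -0.0255 0 0 0;0 0.0199 -0.0336 0 0 0;0 0.0285 -0.0443 0 0 0' | grep -E 'pos|width|force'
python3 drive.py '0 0 0 0 0 0;0 0 0 0 0 0' | grep -E 'pos|width|force'
python3 - <<'E'
from h import *
state()
p,d=imaging.grab_frame("scene");q,d2=imaging.grab_frame("side")
np.save("pics/side4d.npy",d2);cv2.imwrite("pics/side4.png",q)
a=cv2.resize(p[160:350,160:370],None,fx=2,fy=2);b=cv2.resize(q[230:320,330:410],None,fx=4.69,fy=4.69,interpolation=3)[:380];b=cv2.copyMakeBorder(b,0,max(0,380-b.shape[0]),0,0,0);cv2.imwrite("pics/m4.png",np.hstack([a[:380,:420],b[:380,:375]]))
E
```

```text
tcp_pos: [0.5068, -0.1364, 0.2977]
contact_force: [-5.3, -0.9, -2.6]
grip_width: 0.0133
gripper_force: 69.6
tcp_pos: [0.5352, -0.1384, 0.3416]
contact_force: [-2.7, 0.4, -3.8]
grip_width: 0.0129
gripper_force: 69.5
tcp_pos: [0.5355, -0.1384, 0.342]
contact_force: [-6.3, -0.3, -0.2]
grip_width: 0.0134
gripper_force: 70.0
t 17.65 [ 0.5355 -0.1384  0.342 ] psi 1.5016 tilt [-0. -0.] F [-6.3 -0.3 -0.2] w 0.0134 q [ 0.5   0.27 -0.44  1.78  0.13  1.11 -0.05]
```

View pics/m4.png

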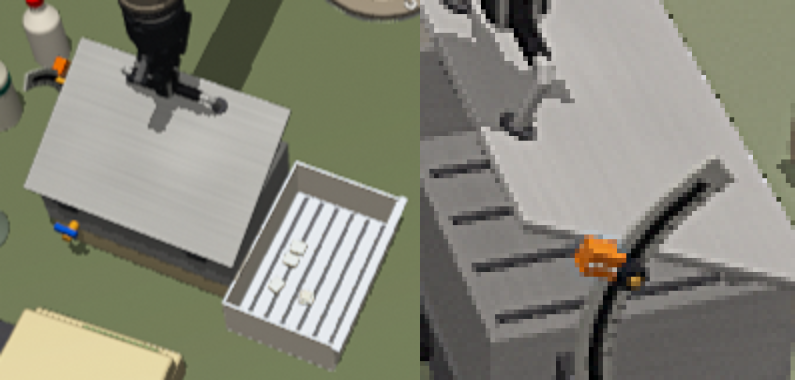

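The stud with its nut (633,272) appears right beside the clip (602,258); chips remain in the tray. Check the angle numerically.

Run:
```python
from h import *
np.set_printoptions(precision=3,suppress=True)
state()
bx,by,yaw=.5772,-.1445,-.0743;c,s=np.cos(yaw),np.sin(yaw)
W=lambda b:np.array([bx+c*b[0]-s*b[1],by+s*b[0]+c*b[1],b[2]])
pt=lambda a,rad,y:W([.105-rad*np.cos(a),y,.151+rad*np.sin(a)])
crop=lambda q:((q-[330,230]+.5)*4.69+[420,0])
for a in(.40,.44,.47,.5,.54):print(a,"clip",crop(proj("side",pt(a,.168,-.174))),"stud -.174/-.184",crop(proj("side",pt(a,.15,-.174))),crop(proj("side",pt(a,.15,-.184))))
q=cv2.imread("pics/side4.png");d=np.load("pics/side4d.npy");v,u=np.mgrid[:480,:640];X=P("side",u,v,d)
D=X[...,:2]-[bx,by];B=np.stack([c*D[...,0]+s*D[...,1],-s*D[...,0]+c*D[...,1],X[...,2]],-1)
m=(d>0)&(B[...,0]>-.02)&(B[...,0]<.09)&(abs(B[...,1])<.14)&(B[...,2]>.15)&(B[...,2]<.26)
Q=B[m];A=np.c_[Q[:,0],np.ones(len(Q))]
for _ in range(3):
    k,*_r=np.linalg.lstsq(A,Q[:,2],rcond=None);e=abs(Q[:,2]-A@k);Q=Q[e<.006];A=A[e<.006]
print("lid angle",np.arctan(-k[0]),len(Q))
hsv=cv2.cvtColor(q,cv2.COLOR_BGR2HSV);o=(hsv[...,0]>5)&(hsv[...,0]<18)&(hsv[...,1]>180)&(hsv[...,2]>120)&(abs(u-368)<12)&(abs(v-285)<10)
print("orange",crop(np.argwhere(o).mean(0)[::-1]))
```

```text
t 17.75 [ 0.535 -0.138  0.342] psi 1.5016 tilt [-0.001 -0.   ] F [-7.3  0.1 -0.2] w 0.0133 q [ 0.5   0.28 -0.44  1.78  0.13  1.11 -0.05]
0.4 clip [590.742 272.427] stud -.174/-.184 [617.139 276.302] [622.726 287.602]
0.44 clip [595.729 263.795] stud -.174/-.184 [621.617 268.64 ] [627.235 279.924]
0.47 clip [599.738 257.346] stud -.174/-.184 [625.212 262.917] [630.854 274.189]
0.5 clip [603.973 250.925] stud -.174/-.184 [629.006 257.221] [634.674 268.48 ]
0.54 clip [609.968 242.42 ] stud -.174/-.184 [634.37  249.679] [640.072 260.92 ]
lid angle 0.4732080812300021 1335
orange [598.726 257.352]
```

Lid angle 0.473 against a clip mark of about 0.47 rad: hand in.

```bash
python3 drive.py '0 0 0 0 0 0;0 0 0 0 0 0' | grep -E 'pos|force'; python3 -c "
from bench import r, imaging, probe_bus, order
print(order.hand_in())"
```

```text
tcp_pos: [0.5352, -0.1384, 0.3416]
contact_force: [-6.7, 0.0, 0.5]
gripper_force: 70.0
the job is handed in; nothing more can be done
None
```

I handed in the job at about 18 s: all four chips are in the tray, the scraper is back on its mat, and the arm is holding the lid by its handle at 0.473 rad, against a clip mark I measured at about 0.47 rad (no verdict was returned).

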